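# Put the yellow scraper back in its holder

## Task

The slide scraper with the yellow handle was left lying on its edge at the front of the table. Put it away in the empty yellow holder: blade down in the slot edgewise, lying fully home on the holder's base plate, and let go. Leave the blue scraper in its blue holder undisturbed.

Things in the scene. Friction and masses are not known exactly. Their poses are not given: they have to be found in the camera images.
- yellow_scraper: Loose scraper (90 g) on its narrow edge, flat sides upright. Yellow handle 90 (x) x 20 thick (y) x 30 high (z) mm, grasp across the 20 mm. Steel blade 3 mm thick, z = 1 to 29 mm, sticks out from x = 45 to 97 mm (first 6 mm: ferrule 12 thick). Origin: handle's middle, at its underside; x to the blade's tip, z up. Starts on the table nearer the robot, blade roughly to +y.
- yellow_blade (a point): Point on the yellow scraper's blade, 80 mm along x from the scraper's origin, at the height of the handle's underside; axes as the scraper's.
- yellow_holder: Fixed, empty. Grey plate 5 mm thick, x = -32 to 106, 50 mm wide. Two yellow cheeks at x = 58 to 102, 37 mm high; slot between them along x, 14 mm wide, flared above z = 25 to a mouth 36 wide, open on top and at both ends. Handle lies on the plate before the cheeks. Origin: on the table, under where the put-away scraper's origin belongs; x along the slot, away from the robot, z up.
- yellow_slot (a point): Middle of the floor of the yellow holder's slot, 80 mm along x from the holder's origin, 5 mm above the table (top of the plate); axes as the holder's. The blade point belongs here.
- blue_scraper: Loose scraper of the same shape with a blue handle, already put away in the blue holder, which is like the yellow one but has blue cheeks and stands beside it. Not to be disturbed. Origin and axes as for the yellow scraper.

How it is judged:
By the outcome, as a careful person would: the job done as asked, in the order asked, and still so for the second after the job is handed in, with the robot touching nothing.
It also fails if it takes over 40 s, if anything falls off the work surface, if the arm or the gripper's body presses on something with over 40 N, if the wrist force passes 120 N, or if a joint passes its speed limit or range.

## Robot

A 6-joint arm with a two-finger parallel gripper is mounted at the origin on a cart in front of the work surface, level with it; the furniture and walls round the work are solid. World frame = base frame: x ahead of the robot, y to its left, z up, the work surface at z = 0. Lengths are in m, angles in rad, forces in N, time in s.
With the tool pointing down it reaches from about 0.25 to 0.775 m from the base axis. Payload 4 kg.
Tool frame: the origin (TCP) lies on the centre line of the jaws, within the pads' length; the fingertips stand 8 mm ahead of it and the grasp point (between the pads) lies 11 mm behind it (r.tips_ahead is the distance from the TCP to the fingertips, in m); z points along the fingers, y is the line along which they close (so a half turn about z gives the same grasp; the last joint's range is limited). The gripper opens to 94 mm and grips with 3 to 60 N. Pads are 16 mm wide; open, the fingers measure 119 mm over their backs; the gripper's body (75 mm by 177 mm) begins 78 mm behind the grasp point.
Start: joints at [1.138, 0.087, 1.371, -0, 1.684, -0.103], TCP at [0.178, 0.52, 0.214] pointing down, gripper open.
Joint ranges: [-3.1, 3.1], [-0.76, 2.03], [0.27, 2.55], [-1.08, 4.22], [0.17, 2.65], [-2.57, 2.57]. Speed limits (rad/s): [2.79, 2.79, 3.14, 3.14, 3.14, 3.14].

## Interface

Orientations are given as [roll, pitch, yaw] about the fixed x, y, z axes, in that order (R = Rz(yaw) Ry(pitch) Rx(roll)).
In Python, from workcell import r gives the robot as it stands.
- The arm moves only by the tool apply_moves, never from a script. Its arguments are lists of equal length, an entry for each row: "slide": the shift along the tool's x, y, z in m, a list of three; "turn": the turn, a rotation vector about the tool's x, y, z in rad, a list of three. A call has 1 to 5 rows; each row shifts and turns the commanded pose from where the row before left it, along the tool's axes as they then stand; what a row does not reach is not made up. A row lasts 1/12 s, in which the tool goes at most 41.7 mm and 7.16 degrees, less where a joint would pass 70% of its speed; a pose out of reach is approached as far as the arm can. A call is refused whole if a number of a shift passes 0.0417 or a number of a turn 0.125, either way. A call with a gripper value outside its range is refused whole. "grip" is the closure in counts, from 0 (fully open) to 255 (shut), set as the call begins (left out, the last holds). The fingers move at their own pace and stop on an object; "squeeze" is the grip in N (left out, the last holds). Time passes only in rows, so rows that do not move let the fingers close. It gives the time, the measured TCP pose, the force, the opening and the grip force at its end, in the units of the state.
- r.read_state(): the state, without advancing time (a new reading comes with each control period).
- r.capture(name): name is "scene" or "top"; returns (picture, depth): 420x560x3 uint8, red, green, blue; 420x560 float32, m along the optical axis (not along the pixel's ray), 0 where there is no reading.
- r.camera_info(name): a dict with "fx", "fy", "cx", "cy" (pixels), "R" (3x3) and "t" (3): a world point X has camera coordinates R X + t. Camera axes: x right, y down, z forward; pixel columns grow to the right and rows downward; lengths in m; the calibration is good to about 2 mm. A picture is of the moment at which its call begins. camera_info takes no time and is no camera call.
- r.finish_job(): hands the job in; it is judged then, once.
The state is a dict: "t": time; "joint_positions": joint angles; "joint_vel": joint speeds; "effort": joint torques, N m; "position": TCP position; "ee_rot": TCP orientation; "wrist_force": force on the tool from outside, world axes, zero at the start; "wrist_torque": the same for the moment, N m; "grip_width": opening from 0.0 (shut) to 1.0 (fully open); "grip_force": force on a finger pad.
Only numpy, scipy, OpenCV 4.12 (cv2) and the standard library are available. Lean on these libraries where they do the work, as an engineer would, in place of code of your own. Each camera call takes 0.05 s, during which the arm holds its last target. There are 200 camera calls.

## Working session

There is one attempt and no reset: what is moved stays moved. The work goes in short steps, Python scripts to look and compute and a tool call to move; the robot and the scene stay as the last step left them, time stands still between calls to the robot, and variables do not carry over. Pictures are saved under pics/ and viewed, at most 10 in all, crops included, and the job is handed in when it is done.

Besides the shell and the picture viewer there is one more tool, called after ">>>" as a command line: name --argument value ..., lists and objects as JSON in quotes. apply_moves: Moves the arm, as the interface text tells. Its arguments: {"type":"object","properties":{"slide":{"type":"array"},"turn":{"type":"array"},"grip":{"type":"number"},"squeeze":{"type":"number"}},"required":["slide","turn"]}

```bash
mkdir -p pics; ls; python3 - <<'E'
from workcell import r
import cv2,numpy as np
for n in("scene","top"):
    p,d=r.capture(n); cv2.imwrite(f"pics/{n}0.png",p[:,:,::-1]); np.save(f"{n}0.npy",d); np.save(f"{n}0p.npy",p)
    c=r.camera_info(n); print(n,c)
s=r.read_state();print(s)
E
```

```text
pics
scene {'fx': 513.084641731853, 'fy': 513.084641731853, 'cx': 281.6869568091852, 'cy': 206.3455560062369, 'R': array([[ 0.45974359, -0.88804084,  0.00439265],
       [-0.57342584, -0.30063539, -0.76210313],
       [ 0.67809928,  0.34785317, -0.64744076]]), 't': array([-0.27351339,  0.3215317 ,  0.5749723 ])}
top {'fx': 487.53415503318513, 'fy': 487.53415503318513, 'cx': 278.573145117691, 'cy': 213.7763832392804, 'R': array([[-0.19782384, -0.98022088, -0.00572271],
       [-0.96004062,  0.19492354, -0.20081538],
       [ 0.19795892, -0.03423204, -0.97961239]]), 't': array([0.07077323, 0.5338588 , 0.78677516])}
{'t': 0.1, 'joint_positions': array([ 1.13788792e+00,  8.78756533e-02,  1.37206653e+00,  1.91843548e-05,
        1.68359684e+00, -1.03115878e-01]), 'joint_vel': array([-0.00067226, -0.00215931, -0.00346131, -0.00109383,  0.00035123,
        0.00134182]), 'effort': array([ 2.68402640e-03, -3.41249692e+01, -3.03303301e+01,  7.20003177e-02,
        3.04462435e-02, -9.27095039e-05]), 'position': array([0.17792565, 0.51993291, 0.21244274]), 'ee_rot': array([-3.13965859e+00, -2.19311146e-04,  2.81180205e+00]), 'wrist_force': array([0.53716524, 0.35146115, 0.61306768]), 'wrist_torque': array([ 0.01184854, -0.02403266,  0.02990322]), 'grip_force': 0.0, 'grip_width': 0.9980177934547507}
```

View pics/scene0.png

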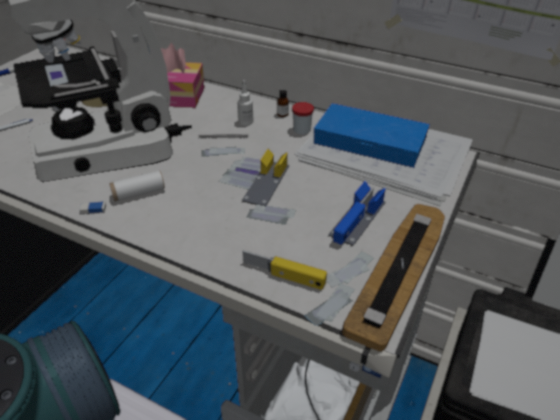

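View pics/top0.png

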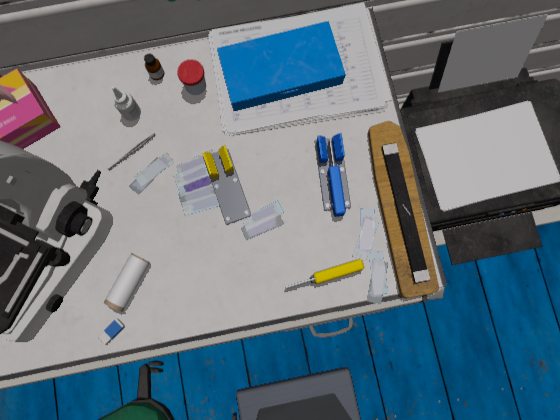

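The top view shows the yellow scraper at about (338,271) with its blade tip at (286,289). The yellow cheeks are at (211,166) and (227,160), with the plate running down to (235,218). The blue set is at (333,175).

```bash
cat > h.py <<'E'
import cv2,numpy as np
def cloud(r_or_c,d):
    c=r_or_c; v,u=np.indices(d.shape)
    P=np.stack([(u-c['cx'])/c['fx']*d,(v-c['cy'])/c['fy']*d,d],-1)
    X=(P-c['t'])@c['R']; X[d==0]=np.nan
    return X
def mask(p,lo,hi):
    return cv2.inRange(cv2.cvtColor(p,cv2.COLOR_RGB2HSV),lo,hi)>0
def rect(X):
    (c,s,a)=cv2.minAreaRect((X[:,:2]*1000).astype(np.float32)); return np.round(c,1),np.round(s,1),round(a,1)
def comps(m,X,minpx=40):
    n,l,st,ce=cv2.connectedComponentsWithStats(m.astype(np.uint8))
    return [(l==i,ce[i]) for i in range(1,n) if st[i,4]>minpx]
E
python3 - <<'E'
from workcell import r
from h import *
for n in("top","scene"):
    p=np.load(n+"0p.npy");d=np.load(n+"0.npy");X=cloud(r.camera_info(n),d)
    tz=X[...,2]; print(n,"table z",np.nanmedian(tz[230:250,150:200]) if n=="top" else np.nanmedian(tz[200:215,150:200]))
    for nm,lo,hi in(("yel",(20,120,70),(34,255,255)),("blue",(105,150,60),(125,255,255))):
        for m,ce in comps(mask(p,lo,hi),X):
            Y=X[m];Y=Y[~np.isnan(Y[:,0])]
            if len(Y)<30 or np.median(Y[:,2])<-.02: continue
            zt=np.percentile(Y[:,2],95);T=Y[Y[:,2]>zt-.006]
            print(nm,np.round(ce),len(Y),"ztop",round(zt,4),"all",rect(Y),"top",rect(T))
# plate from top
p=np.load("top0p.npy");X=cloud(r.camera_info("top"),np.load("top0.npy"))
im=p[140:320,170:380][:,:,::-1]
cv2.imwrite("pics/crop.png",cv2.resize(im,None,fx=3.3,fy=3.3,interpolation=cv2.INTER_CUBIC))
E
```

```text
top table z -0.0006570661399888135
yel [12. 80.] 288 ztop 0.0714 all (array([867.3, 387.1]), array([38.1, 37.1]), 23.0) top (array([867.3, 387.1]), array([38.1, 37.1]), 23.0)
yel [ 39. 120.] 109 ztop 0.0641 all (array([790. , 357.7]), array([ 5.6, 38.5]), 20.8) top (array([789.6, 357.6]), array([ 3.7, 38.5]), 22.6)
yel [226. 159.] 216 ztop 0.0378 all (array([663.4,  37.9]), array([44.6, 15.2]), 8.8) top (array([664.3,  35.4]), array([43.6,  9.9]), 8.8)
yel [210. 165.] 223 ztop 0.0379 all (array([659.,  67.]), array([43.3, 16.5]), 7.9) top (array([659.1,  67.8]), array([42.8, 11.4]), 9.1)
yel [338. 271.] 578 ztop 0.0321 all (array([ 422.8, -119.3]), array([19.1, 88.3]), 5.8) top (array([ 423. , -119.1]), array([18.7, 88.1]), 5.8)
blue [338. 147.] 245 ztop 0.0375 all (array([ 645.1, -168.8]), array([14.3, 43.3]), 84.9) top (array([ 645.3, -169.4]), array([13.2, 42.9]), 84.9)
blue [322. 149.] 225 ztop 0.038 all (array([ 647.1, -141.8]), array([18.4, 42.3]), 85.0) top (array([ 647.4, -138.5]), array([11. , 42.3]), 85.1)
blue [336. 190.] 582 ztop 0.037 all (array([ 565. , -147.7]), array(
[... 845 characters left out ...]
0.0305 all (array([ 419.3, -119.8]), array([21., 89.]), 6.1) top (array([ 419.3, -119.8]), array([20.8, 89. ]), 6.8)
blue [368. 139.] 1982 ztop 0.0681 all (array([807.5, -96. ]), array([118.1, 212.1]), 4.2) top (array([808.2, -95.9]), array([116.7, 211.9]), 4.2)
blue [351. 216.] 723 ztop 0.0357 all (array([ 591.3, -147.9]), array([149.7,  26. ]), 1.5) top (array([ 591.4, -147.9]), array([149.3,  25.5]), 1.3)
blue [376. 202.] 206 ztop 0.0365 all (array([ 639.3, -169.8]), array([14.4, 40.9]), 86.0) top (array([ 639.5, -171.5]), array([10.5, 40.4]), 83.3)
blue [ 95. 207.] 75 ztop 0.0116 all (array([399.4, 283.5]), array([16.4, 18.1]), 36.0) top (array([399.4, 283.5]), array([16.4, 18.1]), 36.0)
```

View pics/crop.png

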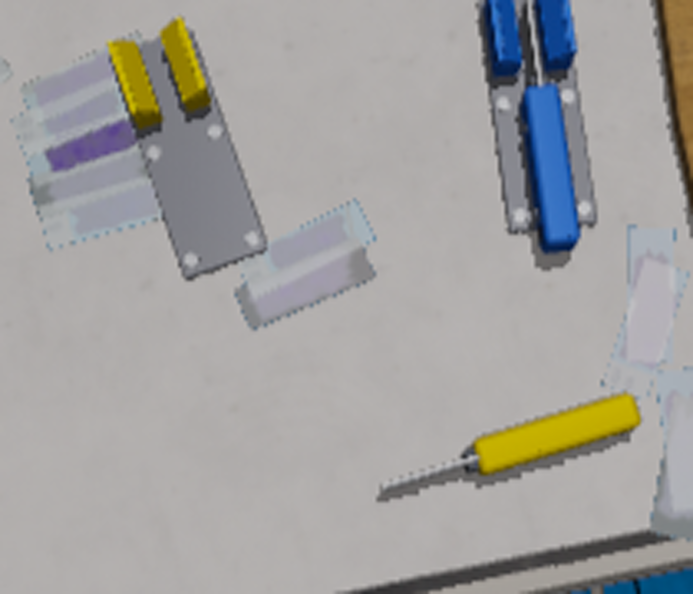

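The crop shows the scraper with its blade tip at about (380,493) in crop pixels, the empty yellow holder with its plate end near (225,260), and the blue scraper seated. Both cameras agree with each other to within about 4 mm. Next I'll check that the path past the microscope is clear.

```bash
cat >> h.py <<'E'
def delta(s,tx,ty,tz,yaw):
    """remaining shift in tool axes (now) and turn about tool z; tool pointing down"""
    from scipy.spatial.transform import Rotation as Ro
    R=Ro.from_euler('xyz',s['ee_rot']); G=Ro.from_euler('xyz',[np.pi,0,np.radians(yaw)])
    return np.round(R.inv().apply(np.array([tx,ty,tz])-s['position']),4),np.round((R.inv()*G).as_rotvec(),3)
E
python3 - <<'E'
from workcell import r
from h import *
for n in("top","scene"):
    X=cloud(r.camera_info(n),np.load(n+"0.npy")).reshape(-1,3);X=X[~np.isnan(X[:,0])]
    # swept corridor: points higher than .1 near the path
    a=np.array([.178,.52]);b=np.array([.419,-.105]);u=(b-a)/np.linalg.norm(b-a)
    q=X[:,:2]-a;s=q@u;l=q[:,0]*u[1]-q[:,1]*u[0]
    for zz in(.05,.1,.2):
        k=(X[:,2]>zz)&(s>.05)&(s<.8)&(abs(l)<.25)
        print(n,zz,k.sum(), X[k].min(0) if k.any() else'', X[k].max(0) if k.any() else'', 'min|l|',abs(l[k]).min() if k.any() else'')
s=r.read_state();print(delta(s,.419,-.105,.212,96))
E
```

```text
top 0.05 3404 [0.41737245 0.29868799 0.0500041 ] [0.53033338 0.45492549 0.1961018 ] min|l| 0.17928456329514753
top 0.1 2231 [0.4228208  0.29868799 0.10044342] [0.53033338 0.38384128 0.1961018 ] min|l| 0.17928456329514753
top 0.2 0   min|l| 
scene 0.05 4044 [0.41125228 0.29826262 0.05000761] [0.52899482 0.49161864 0.33991686] min|l| 0.17538833549350916
scene 0.1 2669 [0.41125228 0.29826262 0.10006806] [0.52899482 0.47402254 0.33991686] min|l| 0.17538833549350916
scene 0.2 412 [0.45613941 0.40797771 0.27722847] [0.48743188 0.44263837 0.33991686] min|l| 0.22498610166875752
(array([-0.4305, -0.5132,  0.0013]), array([-2.000e-03,  1.000e-03,  1.136e+00]))
```

>>> apply_moves --slide '[[-0.0215, -0.0257, 0], [-0.0215, -0.0257, 0], [-0.0215, -0.0257, 0], [-0.0215, -0.0257, 0], [-0.0215, -0.0257, 0]]' --turn '[[0, 0, 0], [0, 0, 0], [0, 0, 0], [0, 0, 0], [0, 0, 0]]' --grip 0 --squeeze 30

```text
t: 0.52
position: [0.2382, 0.3623, 0.2128]
ee_rot: [-3.141, -0.0, 2.813]
wrist_force: [0.7, 0.2, 0.8]
grip_width: 0.997
grip_force: 0.0
```

>>> apply_moves --slide '[[-0.0215, -0.0257, 0], [-0.0215, -0.0257, 0], [-0.0215, -0.0257, 0], [-0.0215, -0.0257, 0], [-0.0215, -0.0257, 0]]' --turn '[[0, 0, 0], [0, 0, 0], [0, 0, 0], [0, 0, 0], [0, 0, 0]]'

```text
t: 0.93
position: [0.2982, 0.206, 0.2131]
ee_rot: [-3.141, -0.0, 2.812]
wrist_force: [0.9, -0.1, 0.3]
grip_width: 1.0
grip_force: 0.0
```

>>> apply_moves --slide '[[-0.0215, -0.0257, 0], [-0.0215, -0.0257, 0], [-0.0215, -0.0257, 0], [-0.0215, -0.0257, 0], [-0.0215, -0.0257, 0]]' --turn '[[0, 0, 0], [0, 0, 0], [0, 0, 0], [0, 0, 0], [0, 0, 0]]'

```text
t: 1.35
position: [0.3583, 0.0496, 0.2132]
ee_rot: [3.141, -0.0, 2.812]
wrist_force: [-0.4, 0.4, 0.3]
grip_width: 0.999
grip_force: 0.0
```

>>> apply_moves --slide '[[-0.0215, -0.0257, 0], [-0.0215, -0.0257, 0], [-0.0215, -0.0257, 0], [-0.0215, -0.0257, 0], [-0.0215, -0.0257, 0]]' --turn '[[0, 0, 0], [0, 0, 0], [0, 0, 0], [0, 0, 0], [0, 0, 0]]'

```text
t: 1.77
position: [0.4184, -0.1069, 0.213]
ee_rot: [3.141, -0.001, 2.811]
wrist_force: [0.7, 1.0, -0.1]
grip_width: 0.997
grip_force: 0.0
```

>>> apply_moves --slide '[[0, 0, 0], [0, 0, 0], [0, 0, 0], [0, 0, 0], [0, 0, 0]]' --turn '[[0, 0, 0.11], [0, 0, 0.11], [0, 0, 0.11], [0, 0, 0.11], [0, 0, 0.11]]'

```text
t: 2.18
position: [0.4182, -0.1052, 0.2128]
ee_rot: [-3.141, -0.001, 2.256]
wrist_force: [0.5, 0.6, 0.4]
grip_width: 1.003
grip_force: 0.0
```

>>> apply_moves --slide '[[0, 0, 0], [0, 0, 0], [0, 0, 0], [0, 0, 0], [0, 0, 0]]' --turn '[[0, 0, 0.11], [0, 0, 0.11], [0, 0, 0.11], [0, 0, 0.11], [0, 0, 0.11]]'

```text
t: 2.6
position: [0.4181, -0.105, 0.2129]
ee_rot: [-3.141, -0.001, 1.706]
wrist_force: [0.1, -0.1, 0.0]
grip_width: 0.999
grip_force: 0.0
```

```bash
python3 - <<'E'
from workcell import r
from h import *
s=r.read_state();print(s['t'],s['position'],s['ee_rot'],delta(s,.4205,-.105,.016,96))
E
```

```text
2.6 [ 0.41814983 -0.10503477  0.21287536] [-3.14058430e+00 -7.13264338e-04  1.70636197e+00] (array([-0.0004,  0.0025,  0.1969]), array([-0.001, -0.001,  0.031]))
```

>>> apply_moves --slide '[[0, 0.0025, 0.03], [0, 0, 0.035], [0, 0, 0.035], [0, 0, 0.03], [0, 0, 0.02]]' --turn '[[0, 0, 0.03], [0, 0, 0], [0, 0, 0], [0, 0, 0], [0, 0, 0]]'

```text
t: 3.02
position: [0.4186, -0.1039, 0.0596]
ee_rot: [-3.137, -0.003, 1.682]
wrist_force: [-0.0, 0.9, 0.6]
grip_width: 0.999
grip_force: 0.0
```

>>> apply_moves --slide '[[0, 0, 0.018], [0, 0, 0.014], [0, 0, 0.01], [0, 0, 0.008], [0, 0, 0]]' --turn '[[0, 0, 0], [0, 0, 0], [0, 0, 0], [0, 0, 0], [0, 0, 0]]'

```text
t: 3.43
position: [0.4197, -0.1044, 0.0118]
ee_rot: [-3.139, -0.002, 1.682]
wrist_force: [-0.3, -0.4, -0.8]
grip_width: 1.001
grip_force: 0.0
```

>>> apply_moves --slide '[[0, 0, 0], [0, 0, 0], [0, 0, 0], [0, 0, 0], [0, 0, 0]]' --turn '[[0, 0, 0], [0, 0, 0], [0, 0, 0], [0, 0, 0], [0, 0, 0]]' --grip 255 --squeeze 30

```text
t: 3.85
position: [0.4215, -0.105, 0.0142]
ee_rot: [3.14, 0.001, 1.682]
wrist_force: [-0.4, 0.2, -1.5]
grip_width: 0.679
grip_force: 0.0
```

>>> apply_moves --slide '[[0, 0, 0], [0, 0, 0], [0, 0, 0], [0, 0, 0], [0, 0, 0]]' --turn '[[0, 0, 0], [0, 0, 0], [0, 0, 0], [0, 0, 0], [0, 0, 0]]'

```text
t: 4.27
position: [0.4209, -0.1048, 0.0134]
ee_rot: [-3.142, -0.0, 1.682]
wrist_force: [0.2, -0.9, -0.2]
grip_width: 0.325
grip_force: 0.0
```

>>> apply_moves --slide '[[0, 0, 0], [0, 0, 0], [0, 0, 0], [0, 0, 0], [0, 0, 0]]' --turn '[[0, 0, 0], [0, 0, 0], [0, 0, 0], [0, 0, 0], [0, 0, 0]]'

```text
t: 4.68
position: [0.421, -0.1048, 0.0134]
ee_rot: [3.142, -0.0, 1.682]
wrist_force: [0.3, -0.5, -1.0]
grip_width: 0.21
grip_force: 30.0
```

>>> apply_moves --slide '[[0, 0, -0.01], [0, 0, -0.02], [0, 0, -0.03], [0, 0, -0.03], [0, 0, -0.01]]' --turn '[[0, 0, 0], [0, 0, 0], [0, 0, 0], [0, 0, 0], [0, 0, 0]]'

```text
t: 5.1
position: [0.4234, -0.1057, 0.1186]
ee_rot: [3.134, 0.004, 1.682]
wrist_force: [0.4, -0.6, -0.9]
grip_width: 0.214
grip_force: 30.0
```

```bash
python3 - <<'E'
from workcell import r
from h import *
for n in("scene","top"):
    p,d=r.capture(n); cv2.imwrite(f"pics/{n}1.png",p[:,:,::-1]); np.save(f"{n}1.npy",d); np.save(f"{n}1p.npy",p)
s=r.read_state();print(s['t'],s['position'],s['ee_rot'],s['grip_width'],s['grip_force'],s['wrist_force'])
E
```

```text
5.2 [ 0.42271822 -0.10552352  0.11620775] [3.13610576e+00 2.82706710e-03 1.68181340e+00] 0.21001567838715196 29.988995790481567 [-0.0514517  -0.59602586 -1.62414241]
```

View pics/scene1.png

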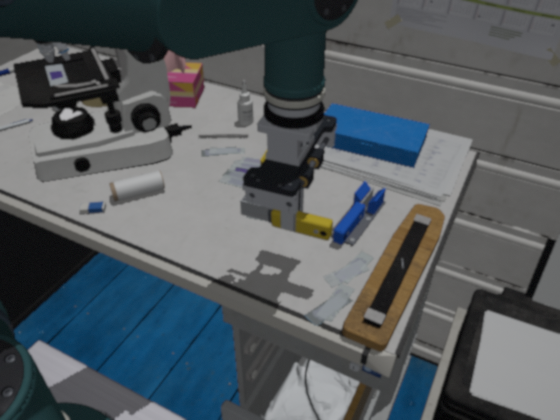

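The scraper is held level in the jaws, with the handle at about (302,223) and the blade to the left at (260,207). Next I'll carry it over the holder, then turn it.

>>> apply_moves --slide '[[0.0159, 0.0234, 0], [0.0159, 0.0234, 0], [0.0159, 0.0234, 0], [0.0159, 0.0234, 0], [0.0159, 0.0234, 0]]' --turn '[[0, 0, 0], [0, 0, 0], [0, 0, 0], [0, 0, 0], [0, 0, 0]]'

```text
t: 5.62
position: [0.5278, -0.0117, 0.1106]
ee_rot: [-3.137, -0.001, 1.682]
wrist_force: [0.9, -0.7, -0.6]
grip_width: 0.207
grip_force: 30.0
```

>>> apply_moves --slide '[[0.0159, 0.0234, 0], [0.0159, 0.0234, 0], [0.0159, 0.0234, 0], [0, 0, 0], [0, 0, 0]]' --turn '[[0, 0, 0], [0, 0, 0], [0, 0, 0], [0, 0, 0.1], [0, 0, 0.1]]'

```text
t: 6.03
position: [0.5922, 0.0436, 0.1096]
ee_rot: [-3.136, 0.0, 1.479]
wrist_force: [0.2, -1.2, -1.8]
grip_width: 0.208
grip_force: 30.0
```

>>> apply_moves --slide '[[0, 0, 0], [0, 0, 0], [0, 0, 0], [0, 0, 0], [0, 0, 0]]' --turn '[[0, 0, 0.11], [0, 0, 0.11], [0, 0, 0.11], [0, 0, 0.11], [0, 0, 0.11]]'

```text
t: 6.45
position: [0.5914, 0.0424, 0.1102]
ee_rot: [-3.137, 0.003, 0.926]
wrist_force: [0.0, 0.6, -1.7]
grip_width: 0.21
grip_force: 30.0
```

>>> apply_moves --slide '[[0, 0, 0], [0, 0, 0], [0, 0, 0], [0, 0, 0], [0, 0, 0]]' --turn '[[0, 0, 0.11], [0, 0, 0.11], [0, 0, 0.11], [0, 0, 0.11], [0, 0, 0.11]]'

```text
t: 6.87
position: [0.5913, 0.0424, 0.1102]
ee_rot: [-3.14, 0.005, 0.376]
wrist_force: [1.4, 0.1, -1.3]
grip_width: 0.21
grip_force: 30.0
```

>>> apply_moves --slide '[[0, 0, 0], [0, 0, 0], [0, 0, 0], [0, 0, 0]]' --turn '[[0, 0, 0.11], [0, 0, 0.115], [0, 0, 0], [0, 0, 0]]'

```text
t: 7.2
position: [0.5917, 0.0423, 0.1111]
ee_rot: [-3.141, 0.004, 0.16]
wrist_force: [-0.6, -0.4, -1.2]
grip_width: 0.209
grip_force: 30.0
```

```bash
python3 - <<'E'
from workcell import r
from h import *
s=r.read_state();print(s['t'],s['position'],s['ee_rot'],delta(s,.595,.0413,.0184,9.0))
for n in("scene","top"):
    p,d=r.capture(n); cv2.imwrite(f"pics/{n}2.png",p[:,:,::-1])
    X=cloud(r.camera_info(n),d)
    for m,ce in comps(mask(p,(20,120,50),(34,255,255)),X,25):
        Y=X[m];Y=Y[~np.isnan(Y[:,0])]
        if len(Y)>20 and .52<np.median(Y[:,0])<.75: print(n,np.round(ce),len(Y),np.round(np.percentile(Y,[2,98],axis=0),4).tolist(),rect(Y))
    cv2.imwrite(f"pics/c2{n}.png",cv2.resize(p[90:290,150:380,::-1],None,fx=2.9,fy=2.9))
E
```

```text
7.2 [0.59169632 0.04234536 0.11108269] [-3.14079088  0.00386824  0.15970896] (array([0.0035, 0.0016, 0.0927]), array([-0.001,  0.004,  0.003]))
scene [257.  88.] 122 [[0.5664, -0.0014, 0.2237], [0.5799, 0.0682, 0.2336]] (array([572.2,  32.6]), array([ 9. , 74.2]), 9.7)
scene [254. 148.] 396 [[0.5302, 0.0243, 0.1051], [0.6046, 0.0494, 0.1283]] (array([571.2,  38.2]), array([84.7, 19.6]), 14.0)
scene [266. 162.] 208 [[0.6343, 0.0567, 0.0062], [0.6739, 0.0722, 0.0361]] (array([654.8,  65.2]), array([44. , 14.1]), 11.1)
scene [280. 166.] 179 [[0.6383, 0.028, 0.0054], [0.676, 0.0407, 0.0368]] (array([657.7,  36.4]), array([39.8, 14.5]), 8.4)
top [222. 176.] 36 [[0.5705, 0.0284, 0.1252], [0.6041, 0.0524, 0.2343]] (array([586.9,  40.3]), array([34.4, 18.7]), 11.6)
top [230. 200.] 485 [[0.5336, 0.0255, 0.1057], [0.5894, 0.0493, 0.1302]] (array([565.5,  37.8]), array([65.1, 23.4]), 12.8)
```

View pics/c2scene.png

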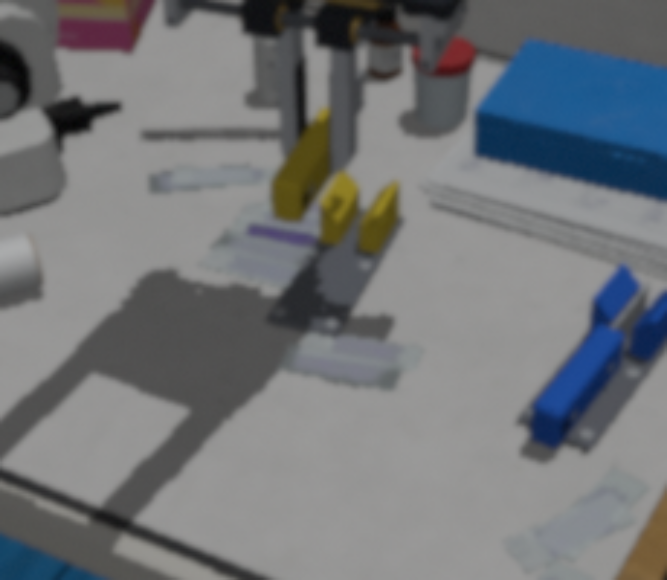

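View pics/c2top.png

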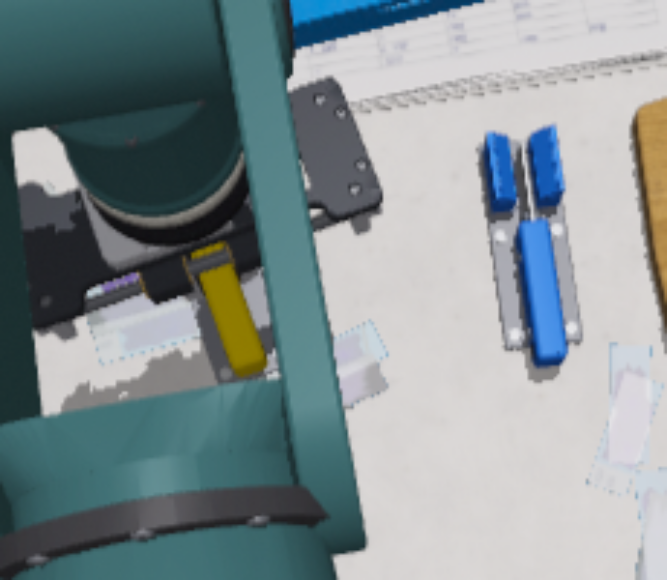

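The tail and axis in both views match the expected offset. The handle is 15 mm behind the TCP, and the blade lines up between the cheeks at about (340,205) and (378,215) in crop pixels. Next I'll make the small correction and lower it.

>>> apply_moves --slide '[[0.0035, 0.0016, 0.005], [0, 0, 0.015], [0, 0, 0.02], [0, 0, 0.015], [0, 0, 0]]' --turn '[[0, 0, 0.003], [0, 0, 0], [0, 0, 0], [0, 0, 0], [0, 0, 0]]'

```text
t: 7.72
position: [0.5938, 0.0413, 0.0538]
ee_rot: [-3.14, 0.008, 0.155]
wrist_force: [-0.8, 0.9, -1.7]
grip_width: 0.208
grip_force: 30.0
```

```bash
python3 - <<'E'
from workcell import r
from h import *
s=r.read_state();print(s['t'],s['position'],s['ee_rot'],s['wrist_force'],delta(s,.595,.0413,.0184,9.0))
p,d=r.capture("scene");cv2.imwrite("pics/c3.png",cv2.resize(p[120:230,210:330,::-1],None,fx=5,fy=5,interpolation=cv2.INTER_CUBIC))
E
```

```text
7.7167 [0.59383325 0.04126467 0.0537707 ] [-3.14011375  0.00801505  0.15462157] [-0.82869445  0.94370892 -1.67658925] (array([0.0014, 0.0002, 0.0354]), array([-0.001,  0.008, -0.002]))
```

View pics/c3.png

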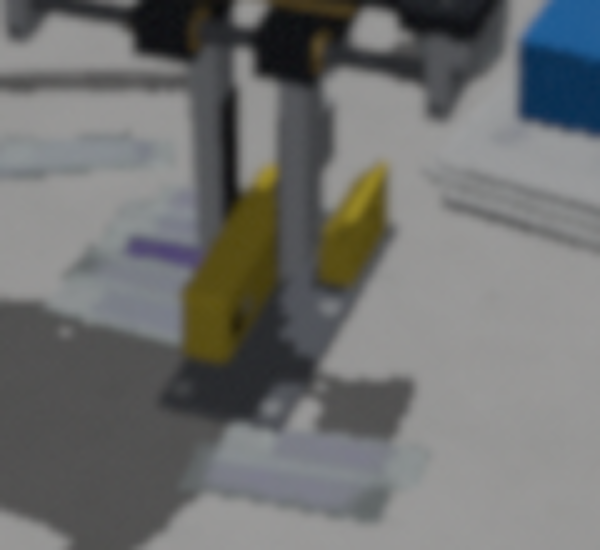

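The handle is lined up over the plate's middle, with its end at about (208,325), and the blade is heading between the cheeks. I'll keep lowering gently.

>>> apply_moves --slide '[[0.001, 0, 0.01], [0, 0, 0.01], [0, 0, 0.008], [0, 0, 0.003], [0, 0, 0]]' --turn '[[0, 0, 0], [0, 0, 0], [0, 0, 0], [0, 0, 0], [0, 0, 0]]'

```text
t: 8.18
position: [0.5968, 0.0415, 0.0261]
ee_rot: [-3.141, 0.002, 0.154]
wrist_force: [-0.4, -0.1, -2.4]
grip_width: 0.211
grip_force: 30.0
```

>>> apply_moves --slide '[[0, 0, 0], [0, 0, 0.001], [0, 0, 0], [0, 0, 0.001], [0, 0, 0]]' --turn '[[0, 0, 0], [0, 0, 0], [0, 0, 0], [0, 0, 0], [0, 0, 0]]'

```text
t: 8.6
position: [0.5978, 0.0415, 0.0257]
ee_rot: [3.142, -0.001, 0.154]
wrist_force: [0.1, -0.1, -1.7]
grip_width: 0.211
grip_force: 30.0
```

>>> apply_moves --slide '[[-0.0025, 0, 0.002], [0, 0, 0.002], [0, 0, 0.001], [0, 0, 0], [0, 0, 0]]' --turn '[[0, 0, 0.003], [0, 0, 0], [0, 0, 0], [0, 0, 0], [0, 0, 0]]'

```text
t: 9.02
position: [0.595, 0.0411, 0.0203]
ee_rot: [-3.141, 0.0, 0.151]
wrist_force: [0.1, -0.4, -1.0]
grip_width: 0.209
grip_force: 30.0
```

>>> apply_moves --slide '[[0, 0, 0.001], [0, 0, 0], [0, 0, 0], [0, 0, 0], [0, 0, 0]]' --turn '[[0, 0, 0], [0, 0, 0], [0, 0, 0], [0, 0, 0], [0, 0, 0]]'

```text
t: 9.43
position: [0.5952, 0.0411, 0.0195]
ee_rot: [-3.142, -0.0, 0.151]
wrist_force: [-0.4, -0.9, -1.4]
grip_width: 0.21
grip_force: 30.0
```

>>> apply_moves --slide '[[0, 0, 0.001], [0, 0, 0], [0, 0, 0], [0, 0, 0], [0, 0, 0]]' --turn '[[0, 0, 0], [0, 0, 0], [0, 0, 0], [0, 0, 0], [0, 0, 0]]'

```text
t: 9.85
position: [0.5952, 0.0411, 0.0185]
ee_rot: [-3.142, -0.0, 0.151]
wrist_force: [-1.0, -0.3, -1.7]
grip_width: 0.21
grip_force: 30.0
```

>>> apply_moves --slide '[[0, 0, 0.0005], [0, 0, 0], [0, 0, 0], [0, 0, 0]]' --turn '[[0, 0, 0], [0, 0, 0], [0, 0, 0], [0, 0, 0]]'

```text
t: 10.18
position: [0.5952, 0.0411, 0.0184]
ee_rot: [-3.142, -0.0, 0.151]
wrist_force: [-0.9, -0.1, 2.2]
grip_width: 0.211
grip_force: 30.0
```

>>> apply_moves --slide '[[0, 0, 0.0005], [0, 0, 0], [0, 0, 0], [0, 0, 0]]' --turn '[[0, 0, 0], [0, 0, 0], [0, 0, 0], [0, 0, 0]]'

```text
t: 10.52
position: [0.5952, 0.0411, 0.0185]
ee_rot: [3.142, -0.0, 0.151]
wrist_force: [-2.4, -1.0, 6.0]
grip_width: 0.212
grip_force: 30.0
```

It has touched the plate, with the vertical force turning positive. Next I'll open the jaws.

>>> apply_moves --slide '[[0, 0, -0.0005], [0, 0, 0], [0, 0, 0], [0, 0, 0], [0, 0, 0]]' --turn '[[0, 0, 0], [0, 0, 0], [0, 0, 0], [0, 0, 0], [0, 0, 0]]' --grip 120

```text
t: 10.93
position: [0.5951, 0.0411, 0.0176]
ee_rot: [-3.141, 0.0, 0.151]
wrist_force: [0.4, 0.6, 0.5]
grip_width: 0.513
grip_force: 0.0
```

>>> apply_moves --slide '[[0, 0, 0], [0, 0, 0], [0, 0, 0], [0, 0, 0], [0, 0, 0]]' --turn '[[0, 0, 0], [0, 0, 0], [0, 0, 0], [0, 0, 0], [0, 0, 0]]'

```text
t: 11.35
position: [0.5952, 0.0411, 0.018]
ee_rot: [-3.142, -0.0, 0.151]
wrist_force: [0.3, 0.0, 0.2]
grip_width: 0.533
grip_force: 0.0
```

>>> apply_moves --slide '[[0, 0, -0.01], [0, 0, -0.02], [0, 0, -0.03], [0, 0, -0.035], [0, 0, -0.035]]' --turn '[[0, 0, 0], [0, 0, 0], [0, 0, 0], [0, 0, 0], [0, 0, 0]]'

```text
t: 11.77
position: [0.5946, 0.0411, 0.1496]
ee_rot: [-3.141, 0.001, 0.151]
wrist_force: [1.1, 0.7, -0.2]
grip_width: 0.532
grip_force: 0.0
```

>>> apply_moves --slide '[[-0.035, 0, -0.02], [-0.035, 0, -0.02], [-0.035, 0, 0], [-0.035, 0, 0], [-0.035, 0, 0]]' --turn '[[0, 0, 0], [0, 0, 0], [0, 0, 0], [0, 0, 0], [0, 0, 0]]'

```text
t: 12.18
position: [0.4209, 0.0146, 0.1894]
ee_rot: [3.141, -0.002, 0.151]
wrist_force: [-0.4, 0.0, 0.3]
grip_width: 0.533
grip_force: 0.0
```

>>> apply_moves --slide '[[-0.03, 0, 0], [-0.02, 0, 0], [0, 0, 0]]' --turn '[[0, 0, 0], [0, 0, 0], [0, 0, 0]]'

```text
t: 12.43
position: [0.3702, 0.007, 0.1892]
ee_rot: [3.141, -0.002, 0.15]
wrist_force: [1.8, 0.5, 0.1]
grip_width: 0.527
grip_force: 0.0
```

```bash
python3 - <<'E'
from workcell import r
from h import *
s=r.read_state();print(s['t'],s['position'],s['wrist_force'])
for n in("scene","top"):
    p,d=r.capture(n); cv2.imwrite(f"pics/{n}4.png",p[:,:,::-1])
    X=cloud(r.camera_info(n),d)
    for nm,lo,hi in(("yel",(20,120,50),(34,255,255)),("blue",(105,150,60),(125,255,255))):
      for m,ce in comps(mask(p,lo,hi),X,25):
        Y=X[m];Y=Y[~np.isnan(Y[:,0])]
        if len(Y)<30 or not .5<np.median(Y[:,0])<.75: continue
        zt=np.percentile(Y[:,2],95);T=Y[Y[:,2]>zt-.006]
        print(n,nm,np.round(ce),len(Y),"ztop",round(zt,4),rect(T))
    cv2.imwrite(f"pics/c4{n}.png",cv2.resize(p[120:250,180:400,::-1],None,fx=3.6,fy=3.6,interpolation=cv2.INTER_CUBIC))
E
```

```text
12.4333 [0.37019823 0.00704163 0.18924784] [1.79489234 0.45307081 0.07853392]
scene yel [265. 177.] 827 ztop 0.0355 (array([606.6,  43.2]), array([147.5,  42. ]), 8.1)
scene blue [351. 216.] 718 ztop 0.0355 (array([ 591.7, -148.2]), array([149.4,  25.7]), 1.5)
scene blue [375. 202.] 204 ztop 0.0363 (array([ 639.5, -171.7]), array([10.1, 40.7]), 85.0)
top yel [226. 160.] 219 ztop 0.0381 (array([663.6,  35.5]), array([42.6, 10.1]), 8.5)
top yel [210. 165.] 229 ztop 0.0381 (array([658.9,  68.7]), array([43.2,  9.6]), 9.0)
top yel [233. 202.] 555 ztop 0.0368 (array([580.8,  38.6]), array([88.8, 19.6]), 8.5)
top blue [338. 147.] 245 ztop 0.0376 (array([ 644.6, -169.2]), array([13.4, 41.9]), 84.5)
top blue [322. 149.] 229 ztop 0.0379 (array([ 647.6, -138.3]), array([10.9, 43. ]), 85.4)
top blue [336. 191.] 583 ztop 0.0374 (array([ 565.1, -147.7]), array([19.5, 88.7]), 85.1)
```

View pics/c4scene.png

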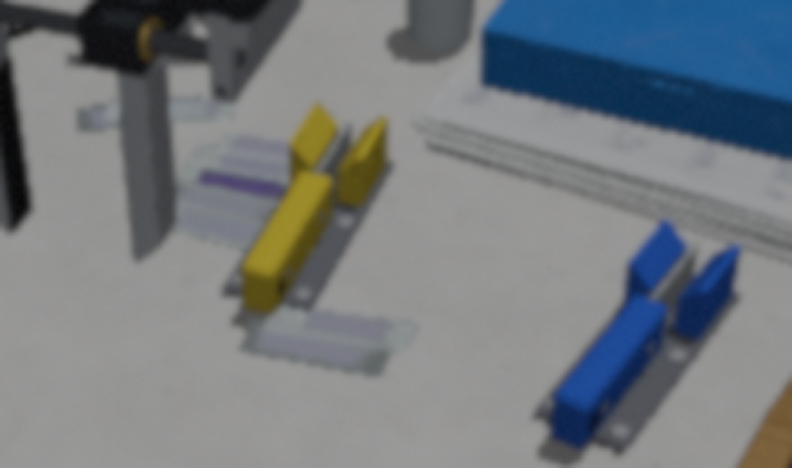

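The yellow scraper sits in its slot just as the blue one does. Its handle top is at 37 mm and it lies 81.6 mm from the slot centre, against 37 mm and 81.2 mm for the blue. The blue one hasn't moved, so I'll hand the job in.

```bash
python3 -c "
from workcell import r
print(r.finish_job())"
```

```text
the job is handed in; nothing more can be done
None
```

The yellow scraper is blade-down in the yellow holder's slot, lying on the base plate and released. The blue scraper hasn't moved, and I handed the job in at about 12.5 s.

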